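Gauge the reamed bushing in the pillow block

ROBOT

A 6-joint arm with a two-finger parallel gripper is mounted at the origin on a cart in front of the work surface, level with it; the furniture and walls round the work are solid. World frame = base frame: x ahead of the robot, y to its left, z up, the work surface at z = 0. Lengths are in m, angles in rad, forces in N, time in s.
With the tool pointing down it reaches from about 0.3 to 1 m from the base axis. Payload 5.1 kg.
Tool frame: the origin (TCP) lies on the centre line of the jaws, within the pads' length; the fingertips stand 22 mm ahead of it and the grasp point (between the pads) lies 3 mm ahead of it (robot.finger_overhang is the distance from the TCP to the fingertips, in m); z points along the fingers, y is the line along which they close (so a half turn about z gives the same grasp; the last joint's range is limited). The gripper opens to 95 mm and grips with 3 to 60 N. Pads are 20 mm wide; open, the fingers measure 119 mm over their backs; the gripper's body (75 mm by 180 mm) begins 59 mm behind the grasp point.
Start: joints at [1.076, 0.124, 1.65, -0, 1.367, -0.083], TCP at [0.26, 0.596, 0.237] pointing down, gripper open.
Joint ranges: [-2.61, 2.61], [-1.02, 2.33], [0.03, 2.71], [-1.35, 4.49], [0.32, 2.68], [-2.91, 2.91]. Speed limits (rad/s): [2.57, 2.57, 3.14, 3.14, 3.14, 3.14].

INTERFACE

Orientations are given as a 3x3 rotation matrix whose columns are the frame's x, y, z axes.
In Python, from station import robot, eyes, job gives the robot as it stands.
- The arm moves only by the tool jog_arm, never from a script. Its argument "series" is a list of rows, each a list of 2 entries, a list of its own where there are three numbers: the shift along the tool's x, y, z in cm, then the turn, a rotation vector about the tool's x, y, z in rad. A call has 1 to 12 rows; each row is the pose to reach, as a shift and turn from the pose commanded when the call began, along the tool's axes at that moment; what a row does not reach only later rows make up. A row lasts 1/10 s, in which the tool goes at most 50 mm and 8.59 degrees, less where a joint would pass 70% of its speed; a pose out of reach is approached as far as the arm can. A call with a gripper value outside its range is refused whole. "gripper" is the opening, from 0 (shut) to 1 (fully open), set as the call begins (left out, the last holds). The fingers move at their own pace and stop on an object; "grip_force" is the grip in N (left out, the last holds). Time passes only in rows, so rows that repeat a pose let the fingers close. It gives the time, the measured TCP pose, the force, the opening and the grip force at its end, in the units of the state.
- robot.observe(): the state, without advancing time (a new reading comes with each control period).
- eyes.capture(name): name is "scene" or "top" or "wrist"; returns (picture, depth): 420x560x3 uint8, red, green, blue; 420x560 float32, m along the optical axis (not along the pixel's ray), 0 where there is no reading.
- eyes.camera_info(name): a dict with "fov_y" (degrees; the focal length in pixels is half the picture's height over the tangent of half this angle, whatever the lens; pixels are square), "cx", "cy" (the principal point, pixels), "R" (3x3) and "t" (3): a world point X has camera coordinates R X + t; the wrist camera has in their place "hand_eye" (4x4, takes a point from camera to tool coordinates, whose origin is the TCP and whose axes are the flange's). Camera axes: x right, y down, z forward; pixel columns grow to the right and rows downward; lengths in m; the calibration is good to about 2 mm. A picture is of the moment at which its call begins: read the wrist's pose just before it. camera_info takes no time and is no camera call.
- job.sign_off(): hands the job in; it is judged then, once.
Trained networks look in the newest picture that a camera, given by its name, has taken for a name from the list of things; names that differ only in an ending like _2 or _b are one class to them, and where a whole thing is asked for, a point or a joint stands for the part that bears it (a point fixed in the world has none). Each returns a list of dicts, best first, with "p" (0 to 1); they miss things now and then, are a little off and sometimes report something else, mostly with a low value. They report only what shows in the picture. A call takes as long as a camera call.
- eyes.masks_of(camera, label): "region" (420x560 bool, what is visible of it) and "box" ([left, top, width, height] in pixels, round what is visible of it).
- eyes.place_of(camera, label): "pixel" ([column, row] in pixels: a listed point, or the origin of a listed thing).
The state is a dict: "time_s": time; "joint_positions": joint angles; "joint_velocities": joint speeds; "effort": joint torques, N m; "position": TCP position; "ee_rot": TCP orientation; "wrist_force": force on the tool from outside, world axes, zero at the start; "ft_torque": the same for the moment, N m; "gripper_width": finger opening in m; "gripper_force": force on a finger pad.
Only numpy, scipy, OpenCV 4.12 (cv2) and the standard library are available. Lean on these libraries where they do the work, as an engineer would, in place of code of your own. Each camera call takes 0.05 s, during which the arm holds its last target. There are 200 camera calls.

TASK

Check the reamed bushing in the pillow block with the double-ended plug gauge: slide the long thin go end into the bore until its collar sits against the end of the bushing, pushing lightly (about 10 N) for a moment, then draw it out and press the short thick no-go end, centred and square, against the bore mouth at either end of the bushing with about 10 N for about a second to see that it is refused. Never push the gauge against the block or bushing harder than 30 N. Then lay the gauge back in its wooden cradle and let go, leaving the other things on the bench where they are.

Things in the scene. Friction and masses are not known exactly. Their poses are not given: they have to be found in the camera images.
- gauge: Double-ended steel plug gauge, 138 mm long, 0.26 kg, lying level in the cradle. Origin at the middle of its handle, on its axis; y runs along the axis to the go end, z is up as it lies. Handle: dark bar 20 x 20 mm, 74 mm long, gripped from above, across x, at its middle between two ribs (2.5 mm high, inner faces at y = +17 and -17 mm). At each end of it a collar of 36 mm diameter, outer faces at y = +43 and -43 mm.
- go_collar: The collar between handle and go plug, part of the gauge; its reported origin and axes are those of the gauge. Its outer face (gauge y = +43 mm) bears on the end of the bushing when the go plug is fully in.
- nogo_plug: The no-go plug (31 mm diameter, 16 mm long, gauge y = -43 to -59 mm, too thick for the bore) with its 6 mm thick collar, part of the gauge; its reported origin and axes are those of the gauge.
- go_tip (a point): Centre of the flat end of the go plug (gauge y = +79 mm). The go plug is 25 mm in diameter and 36 mm long (gauge y = +43 to +79 mm), its nose chamfered 3 mm.
- nogo_tip (a point): Centre of the flat end of the no-go plug (gauge y = -59 mm).
- block: Grey cast pillow block fixed to the bench: foot 144 x 30 x 12 mm with two bolt heads, round housing of 60 mm diameter, 30 mm wide, top at 80 mm, a small grease nipple to 89 mm. Origin at the centre of its underside, z up. A brass bushing stands out of the housing at both ends; its bore runs level along the block's y and is open at both ends. It does not move under the permitted forces.
- bore (a point): Point on the bore's axis in the middle of the block, 50 mm up; y along the bore. The bushing round it: 42 mm outside, 26.5 mm bore diameter, 60 mm long. Not yet pressed to its final place, it sits up to 12 mm off this point along y, differently each time and not measured: its end faces lie 18 to 42 mm from this point and must be found by touch or sight.
- cradle: Wooden cradle fixed to the bench, board 70 x 110 x 8 mm; origin at the centre of its underside, y along the gauge that it holds. Two cheeks (10 mm thick, at y = -28 and +28 mm, 44 mm high) have slots 25 mm wide, floor 30 mm up, for the square handle, whose axis then lies 40 mm up. The collars leave about 4 mm of play along y. The gauge may lie either way round.
- level_short: Bystander: green spirit level, 30 x 334 x 45 mm, lying across the bench behind the work; origin at the centre of its underside.
- tape_measure: Bystander: yellow tape measure, 38 x 77 x 63 mm, standing behind the work; origin at the centre of its underside.
- sanding_block: Bystander: grey-brown sanding block, 63 x 105 x 36 mm, lying behind the work on the left; origin at the centre of its underside.

How it is judged:
On the way, in this order (a step that is already met when the one before it is completed fails the run):
1. the go end is fully in the bore, its collar pressed against the end of the bushing with at least 3 N for 0.3 s (angle between the y axis of gauge and the y axis of block, either way round below 0.08 rad and x of go_tip in the frame of bore between -0.003 and 0.003 m and z of go_tip in the frame of bore between -0.003 and 0.003 m and y of go_tip in the frame of bore between -0.022 and 0.022 m and contact force between go_collar and block above 3 N), for 0.3 s.
2. the no-go end is pressed squarely on the mouth of the bore with at least 3 N for 0.5 s and stays out (angle between the y axis of gauge and the y axis of block, either way round below 0.08 rad and x of nogo_tip in the frame of bore between -0.005 and 0.005 m and z of nogo_tip in the frame of bore between -0.005 and 0.005 m and distance between nogo_tip and bore between 0.014 and 0.048 m and contact force between nogo_plug and block above 3 N), for 0.5 s.
At the end, for the whole second after the job is handed in: the gauge lies at rest and released in both slots of the cradle: handle middle within 12 mm of the cradle's middle seen from above, axis 36 to 44 mm above the cradle's underside and within 0.15 rad of the cradle's length, either way round (horizontal distance between gauge and cradle below 0.012 m and z of gauge in the frame of cradle between 0.036 and 0.044 m and angle between the y axis of gauge and the y axis of cradle, either way round below 0.15 rad and linear speed of gauge below 0.02 m/s and contact force between gauge and the fingers below 0.1 N); the robot touches nothing.
It fails at once if the gauge is pushed against the block or bushing with more than 30 N (contact force between gauge and block above 30 N).
It fails at once if the level, the tape measure or the sanding block is moved more than 20 mm (distance of any of level_short, tape_measure, sanding_block from where it was at the start of the episode above 0.02 m).
It also fails if it takes over 64 s, if anything falls off the work surface, if the arm or the gripper's body presses on something with over 40 N, if the wrist force passes 120 N, or if a joint passes its speed limit or range.

## Working session

There is one attempt and no reset: what is moved stays moved. The work goes in short steps, Python scripts to look and compute and a tool call to move; the robot and the scene stay as the last step left them, time stands still between calls to the robot, and variables do not carry over. Pictures are saved under pics/ and viewed, at most 10 in all, crops included, and the job is handed in when it is done.

Besides the shell and the picture viewer there is one more tool, called after "Request:" as name([rows], argument=value, ...), one row to a line, values as JSON. jog_arm: Moves the arm, as the interface text tells. Its arguments: {"type":"object","properties":{"series":{"type":"array"},"gripper":{"type":"number"},"grip_force":{"type":"number"}},"required":["series"]}

```bash
mkdir -p pics
cat > h.py <<'E'
import numpy as np, cv2
from station import robot, eyes, job
def cam(name, st=None):
    i=eyes.camera_info(name); f=210/np.tan(np.radians(i["fov_y"])/2)
    if name=="wrist":
        H=np.array(i["hand_eye"]); st=st or robot.observe()
        T=np.eye(4); T[:3,:3]=st["ee_rot"]; T[:3,3]=st["position"]; M=T@H
    else:
        M=np.eye(4); R=np.array(i["R"]); M[:3,:3]=R.T; M[:3,3]=-R.T@np.array(i["t"])
    return i,f,M
def cloud(d,i,f,M):
    v,u=np.mgrid[:420,:560]
    P=np.stack([(u-i["cx"])/f*d,(v-i["cy"])/f*d,d],-1)
    return P@M[:3,:3].T+M[:3,3]
def proj(X,i,f,M):
    c=(np.asarray(X)-M[:3,3])@M[:3,:3]
    return np.array([i["cx"]+f*c[...,0]/c[...,2], i["cy"]+f*c[...,1]/c[...,2]]).T
def save(n,p,s=1.4): 
    q=cv2.resize(p[...,::-1],None,fx=s,fy=s); cv2.imwrite(f"pics/{n}.png",q)
E
python3 - <<'E'
from h import *
np.set_printoptions(precision=4,suppress=True)
for n in ["top","scene"]:
    p,d=eyes.capture(n); i,f,M=cam(n); print(n,i); C=cloud(d,i,f,M)
    save(n+"1",p); np.savez(f"{n}1.npz",p=p,d=d,C=C)
    for l in ["gauge","block","cradle","nogo_plug","go_collar","level_short","tape_measure","sanding_block"]:
        r=eyes.masks_of(n,l)
        if r:
            m=r[0]["region"]&(d>0); 
            X=C[m]; print(l,round(r[0]["p"],2),r[0]["box"],m.sum(),np.median(X,0),np.percentile(X,2,0),np.percentile(X,98,0))
    for l in ["go_tip","nogo_tip","gauge","bore","cradle"]:
        r=eyes.place_of(n,l)
        if r: print(l,r[0])
print(robot.observe())
E
```

```text
top {'fov_y': 53.658278808390335, 'cx': 271.94782267834523, 'cy': 207.04904891107688, 'R': array([[-0.0127, -0.9997, -0.0208],
       [-0.9886,  0.0156, -0.1497],
       [ 0.15  ,  0.0187, -0.9885]]), 't': array([0.0092, 0.6451, 0.8892])}
gauge 0.77 [185.2, 251.5, 67.0, 18.1] 698 [0.5282 0.1216 0.0505] [0.5134 0.0563 0.0332] [0.5449 0.1889 0.0577]
block 0.87 [332.7, 237.7, 30.9, 65.7] 1128 [ 0.505  -0.1674  0.0608] [ 0.4397 -0.1929  0.0077] [ 0.5708 -0.1339  0.082 ]
cradle 0.65 [198.5, 240.4, 48.8, 38.5] 909 [0.5191 0.1159 0.0086] [0.4949 0.0629 0.004 ] [0.5653 0.1671 0.046 ]
nogo_plug 0.56 [240.2, 252.8, 8.2, 11.4] 113 [0.5336 0.0655 0.0535] [0.5191 0.0563 0.0455] [0.5474 0.0743 0.0586]
go_collar 0.64 [202.0, 257.9, 6.0, 10.9] 48 [0.5262 0.152  0.0552] [0.513  0.1501 0.0403] [0.5394 0.1558 0.0606]
level_short 0.98 [272.7, 151.5, 142.9, 30.7] 1940 [ 0.7395 -0.1667  0.0439] [ 0.7105 -0.3218  0.0053] [ 0.7699 -0.0082  0.048 ]
tape_measure 0.71 [218.5, 144.5, 34.2, 24.3] 624 [0.7612 0.0776 0.0596] [0.742  0.0465 0.0019] [0.8006 0.1171 0.0658]
sanding_block 0.89 [157.0, 168.4, 48.1, 37.1
[... 1468 characters left out ...]
': [218.0, 213.3], 'p': 0.84}
bore {'pixel': [287.4, 304.4], 'p': 0.56}
cradle {'pixel': [216.0, 230.8], 'p': 0.72}
{'time_s': 1.4, 'joint_positions': array([ 1.0764,  0.1238,  1.6503,  0.    ,  1.3675, -0.0826]), 'joint_velocities': array([-0.0015, -0.0006,  0.0018, -0.0012,  0.0038,  0.0006]), 'effort': array([ -0.0002, -41.7574, -36.0219,   0.0775,   0.0429,  -0.    ]), 'position': array([0.2602, 0.5957, 0.2366]), 'ee_rot': array([[-0.9164,  0.4002, -0.    ],
       [ 0.4002,  0.9164,  0.    ],
       [ 0.    , -0.    , -1.    ]]), 'wrist_force': array([-0.3393, -0.087 , -0.0357]), 'ft_torque': array([-0.0558,  0.0157,  0.0126]), 'gripper_force': 0.0, 'gripper_width': 0.09503069282486756}
```

View images.

View pics/top1.png

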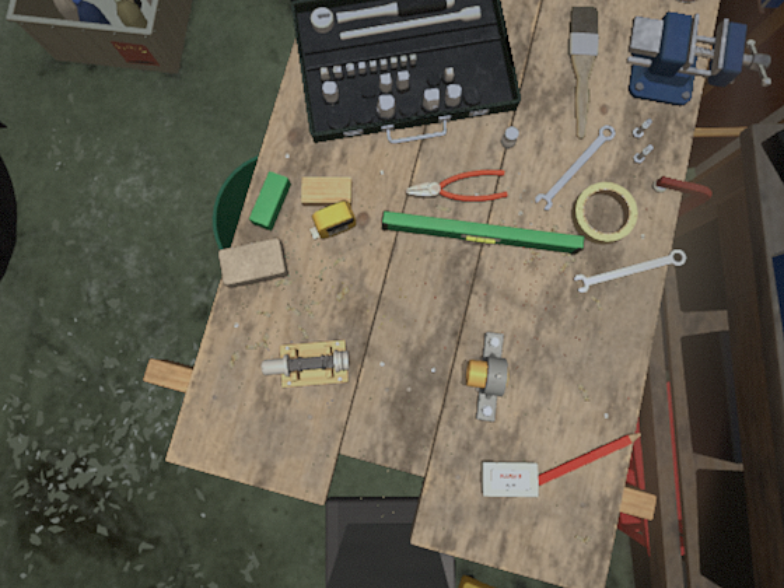

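View pics/scene1.png

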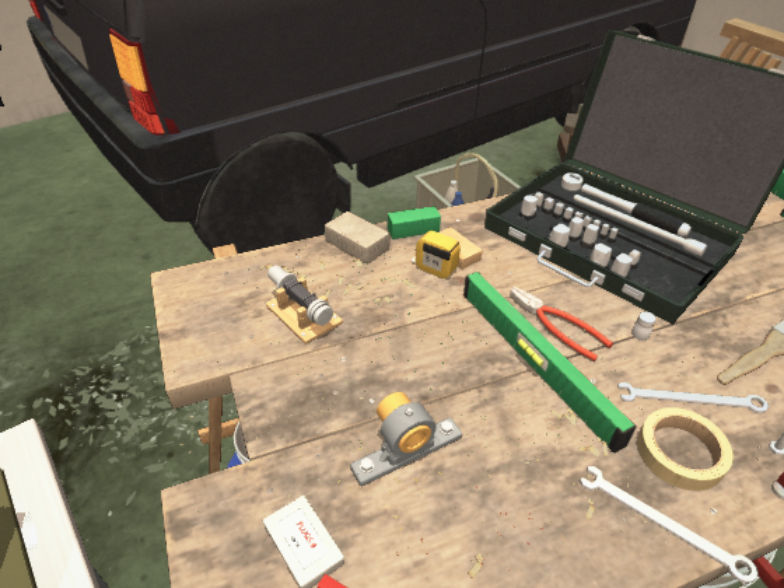

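Run:
```python
from h import *
np.set_printoptions(precision=4,suppress=True)
i=eyes.camera_info("wrist"); print(i)
# rays of top/scene points at z=0.04 / 0.05
for n,pts in {"top":{"go":([188.6,266.0],.04),"nogo":([248,256.4],.04),"g":([220.6,258.3],.04),"bore":([349.8,269.4],.05),"cr":([222.1,256.9],.0)},
 "scene":{"go":([195.9,195.3],.04),"nogo":([232.2,225.5],.04),"g":([218,213.3],.04),"bore":([287.4,304.4],.05),"cr":([216,230.8],0.)}}.items():
    i,f,M=cam(n)
    for k,(px,z) in pts.items():
        r=M[:3,:3]@np.array([(px[0]-i["cx"])/f,(px[1]-i["cy"])/f,1]); s=(z-M[2,3])/r[2]; print(n,k,M[:3,3]+s*r)
for n in ["top","scene"]:
    C=np.load(n+"1.npz")["C"].reshape(-1,3)
    for nm,s in {"housing":(C[:,2]>.045)&(abs(C[:,1]+.167)<.06)&(abs(C[:,0]-.505)<.1),"foot":(C[:,2]>.006)&(C[:,2]<.016)&(abs(C[:,1]+.167)<.06)&(abs(C[:,0]-.505)<.1)}.items():
        X=C[s]; r=cv2.minAreaRect((X[:,:2]*1000).astype(np.float32)); print(n,nm,s.sum(),r,X.min(0),X.max(0))
```

```text
{'fov_y': 62.93704163298744, 'cx': 276.68667378563447, 'cy': 211.57119530199594, 'hand_eye': array([[-0.0007, -0.9606, -0.2778,  0.0791],
       [ 1.    , -0.0009,  0.0004,  0.0001],
       [-0.0006, -0.2778,  0.9606, -0.1484],
       [ 0.    ,  0.    ,  0.    ,  1.    ]])}
top go [0.5158 0.1887 0.04  ]
top nogo [0.5354 0.0553 0.04  ]
top g [0.532  0.1169 0.04  ]
top bore [ 0.5037 -0.1692  0.05  ]
top cr [0.5364 0.1192 0.    ]
scene go [0.5208 0.1833 0.04  ]
scene nogo [0.5337 0.0543 0.04  ]
scene g [0.5295 0.1033 0.04  ]
scene bore [ 0.5016 -0.1696  0.05  ]
scene cr [0.5171 0.0981 0.    ]
top housing 669 ((506.8581237792969, -162.86619567871094), (59.98069381713867, 59.36432647705078), 81.79578399658203) [ 0.4743 -0.1937  0.0452] [ 0.5351 -0.1308  0.0895]
top foot 409 ((507.2100830078125, -161.79043579101562), (55.76318359375, 143.75318908691406), 81.81334686279297) [ 0.4328 -0.1976  0.0062] [ 0.5759 -0.1333  0.0159]
scene housing 1113 ((505.7928771972656, -164.15892028808594), (61.119441986083984, 59.98036575317383), 81.46967315673828) [ 0.473  -0.1969  0.045 ] [ 0.5322 -0.1317  0.0891]
scene foot 724 ((504.0104064941406, -176.5345458984375), (30.685548782348633, 143.83401489257812), 81.64582824707031) [ 0.4314 -0.2015  0.006 ] [ 0.5764 -0.152   0.016 ]
```

The top and scene views show the gauge lying in its cradle with the go end to the left (go tip near 263,367, no-go tip near 347,359). The block is on the right at (490,376), with its bushing sticking out on the left side only. So I can insert the go end from the right and press the no-go end from the left without a half turn.

```bash
cat >> h.py <<'E'
from scipy.spatial.transform import Rotation as Ro
def Rg(a):  # tool pointing down, tool x along world angle a (rad)
    c,s=np.cos(a),np.sin(a); return np.array([[c,s,0],[s,-c,0],[0,0,-1.]])
def delta(p,R=None):
    st=robot.observe(); E=np.array(st["ee_rot"]); 
    print("shift cm",np.round(E.T@(np.array(p)-st["position"])*100,2),"rot",np.round(Ro.from_matrix(E.T@(E if R is None else R)).as_rotvec(),3),"pos",np.round(st["position"],4),"F",np.round(st["wrist_force"],2),"t",st["time_s"])
E
python3 - <<'E'
from h import *
delta([.528,.111,.20],Rg(np.radians(97.2)))
E
```

```text
shift cm [-43.94 -33.69   3.66] rot [-0.    -0.     1.033] pos [0.2602 0.5957 0.2366] F [-0.34 -0.09 -0.04] t 1.4
```

Request:
jog_arm([
  [[-43.9,-33.7,3.7],[0,0,1.033]],
  [[-43.9,-33.7,3.7],[0,0,1.033]],
  [[-43.9,-33.7,3.7],[0,0,1.033]],
  [[-43.9,-33.7,3.7],[0,0,1.033]],
  [[-43.9,-33.7,3.7],[0,0,1.033]],
  [[-43.9,-33.7,3.7],[0,0,1.033]],
  [[-43.9,-33.7,3.7],[0,0,1.033]],
  [[-43.9,-33.7,3.7],[0,0,1.033]],
  [[-43.9,-33.7,3.7],[0,0,1.033]],
  [[-43.9,-33.7,3.7],[0,0,1.033]],
  [[-43.9,-33.7,3.7],[0,0,1.033]],
  [[-43.9,-33.7,3.7],[0,0,1.033]],
], gripper=1)

```text
time_s: 2.6
position: [0.5293, 0.1069, 0.1994]
ee_rot: [[-0.12, 0.993, 0.0], [0.993, 0.12, -0.001], [-0.001, 0.0, -1.0]]
wrist_force: [0.7, 0.1, -0.1]
gripper_width: 0.0948
gripper_force: 0.0
```

Run:
```python
from h import *
np.set_printoptions(precision=4,suppress=True)
p,d=eyes.capture("wrist"); st=robot.observe(); i,f,M=cam("wrist",st); C=cloud(d,i,f,M)
print(st["position"],st["time_s"]); np.savez("w1.npz",p=p,d=d,C=C)
for l in ["gauge","cradle","nogo_plug","go_collar"]:
    for r in eyes.masks_of("wrist",l)[:1]:
        m=r["region"]&(d>0); X=C[m]; print(l,r["p"],r["box"],X.min(0),X.max(0))
        for c in ([.055,.07] if l=="cradle" else []): pass
        if l=="gauge":
            h=X[(X[:,2]>.044)]; print(cv2.minAreaRect((h[:,:2]*1000).astype(np.float32)))
            for y0,y1 in [(.06,.075),(.09,.13),(.16,.18)]:
                s=X[(X[:,1]>y0)&(X[:,1]<y1)]; print(y0,s[:,0].min(),s[:,0].max(),s[:,2].max(),np.median(s[s[:,2]>s[:,2].max()-.002],0))
for l,z in [("go_tip",.04),("nogo_tip",.04),("gauge",.04),("cradle",0)]:
    for q in eyes.place_of("wrist",l)[:1]:
        px=q["pixel"]; r=M[:3,:3]@np.array([(px[0]-i["cx"])/f,(px[1]-i["cy"])/f,1]); s=(z-M[2,3])/r[2]; print(l,q,M[:3,3]+s*r)
B=C[(C[...,2]>.005)&(C[...,2]<.0105)&(abs(C[...,1]-.11)<.1)&(abs(C[...,0]-.53)<.06)]
print("board",cv2.minAreaRect((B[:,:2]*1000).astype(np.float32)))
save("wrist1",p)
```

```text
[0.5286 0.1084 0.1994] 2.65
gauge 0.55 [258.1, 104.7, 43.2, 152.3] [ 0.5095  0.0462 -0.0013] [0.5525 0.1942 0.0597]
((527.4793090820312, 124.9373779296875), (34.02310562133789, 137.44876098632812), 4.667598724365234)
0.06 0.5146444445083963 0.5486436452836472 0.05967336369518428 [0.5309 0.074  0.0582]
0.09 0.5174987492976494 0.5420505551205417 0.05433064520906977 [0.5311 0.0974 0.053 ]
0.16 0.5114417760050348 0.5369899228554093 0.05467157135600764 [0.5243 0.1711 0.0531]
cradle 0.67 [245.9, 124.9, 74.5, 112.0] [ 0.4896  0.0604 -0.0015] [0.5676 0.1739 0.0535]
nogo_plug 0.6 [258.9, 224.7, 38.7, 36.1] [ 0.514   0.0342 -0.0013] [0.5538 0.0795 0.0597]
go_collar 0.74 [262.3, 147.0, 36.7, 10.4] [0.5085 0.1481 0.0292] [0.5432 0.159  0.0597]
go_tip {'pixel': [283.9, 105.0], 'p': 0.93} [0.524  0.1935 0.04  ]
nogo_tip {'pixel': [273.2, 253.9], 'p': 0.67} [0.5311 0.0556 0.04  ]
gauge {'pixel': [491.9, 238.6], 'p': 0.75} [0.7367 0.0964 0.04  ]
cradle {'pixel': [281.9, 182.7], 'p': 0.82} [0.5323 0.1182 0.    ]
board ((539.9478759765625, 131.6470947265625), (94.02049255371094, 137.4182586669922), 3.8734703063964844)
```

View pics/wrist1.png

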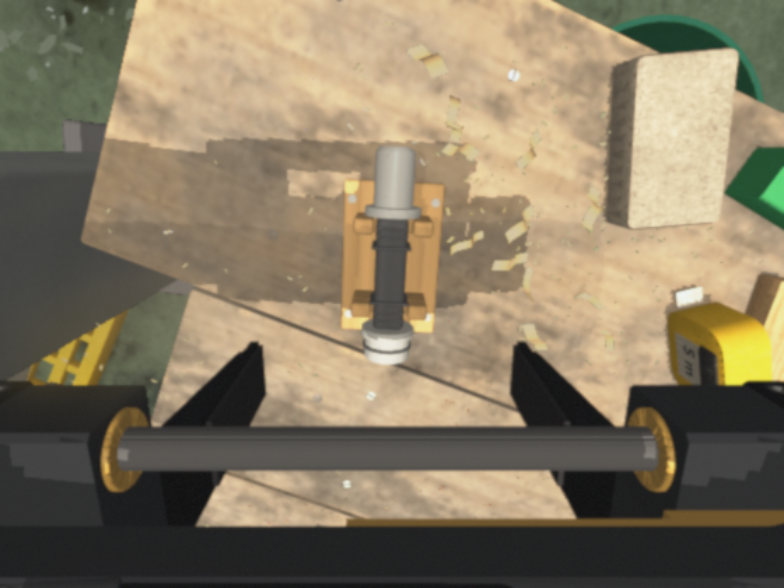

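The wrist view shows the gauge axis running through the cradle, from the go tip near (396,147) to the no-go tip near (387,360). The fitted rectangle is 137 x 34 mm, which matches the given sizes. That puts the handle middle at about (0.528, 0.115) with its axis at 94.7°.

Run:
```python
from h import *
delta([.5283,.115,.10],Rg(np.radians(94.7)))
delta([.5283,.115,.043],Rg(np.radians(94.7)))
```

```text
shift cm [0.25 0.14 9.98] rot [ 0.    -0.     0.046] pos [0.5272 0.1123 0.1998] F [-0.06 -0.51  0.8 ] t 3.05
shift cm [ 0.25  0.14 15.68] rot [ 0.    -0.     0.046] pos [0.5272 0.1123 0.1998] F [-0.06 -0.51  0.8 ] t 3.05
```

Request:
jog_arm([
  [[0.3,0.1,5],[0,0,0.045]],
  [[0.3,0.1,10],[0,0,0.045]],
  [[0.3,0.1,10],[0,0,0.045]],
  [[0.3,0.1,10],[0,0,0.045]],
])

```text
time_s: 3.45
position: [0.5276, 0.1147, 0.0995]
ee_rot: [[-0.082, 0.997, -0.002], [0.997, 0.082, -0.0], [-0.0, -0.002, -1.0]]
wrist_force: [-0.3, 0.5, -0.2]
gripper_width: 0.0953
gripper_force: 0.0
```

Run:
```python
from h import *
np.set_printoptions(precision=4,suppress=True)
p,d=eyes.capture("wrist"); st=robot.observe(); i,f,M=cam("wrist",st); C=cloud(d,i,f,M)
X=C[(C[...,2]>.035)&(C[...,2]<.07)&(abs(C[...,0]-.528)<.045)&(C[...,1]>.07)&(C[...,1]<.2)]
for y0 in np.arange(.08,.2,.01):
    s=X[(X[:,1]>y0)&(X[:,1]<y0+.01)]
    if len(s)>5: print(round(y0,2),s[:,0].min(),s[:,0].max(),np.median(s[s[:,2]>s[:,2].max()-.002],0))
delta([.5283,.115,.043],Rg(np.radians(94.7)))
```

```text
0.08 0.5081620678891244 0.5592731775617801 [0.5334 0.0852 0.0528]
0.09 0.5087016840124287 0.5589799561796429 [0.5326 0.0957 0.0549]
0.1 0.5220901690171729 0.5418594011083795 [0.532  0.105  0.0526]
0.11 0.5213241181437335 0.5415220536845483 [0.5313 0.115  0.0528]
0.12 0.5195094397159121 0.5405428556966755 [0.5307 0.1249 0.0527]
0.13 0.5048846986531391 0.5532738086831579 [0.5295 0.1315 0.0548]
0.14 0.5046321724244441 0.5556386808747563 [0.52   0.1498 0.0576]
0.15 0.5108484256660759 0.5463766665730379 [0.5279 0.1531 0.0604]
0.16 0.515229382250439 0.5399556079396031 [0.5272 0.1652 0.055 ]
0.17 0.5145791622932862 0.5394698164305574 [0.5269 0.1752 0.0549]
0.18 0.5139647346125121 0.5385274669849507 [0.5264 0.1845 0.0551]
0.19 0.5154836887343907 0.5368975628891156 [0.526  0.1907 0.0529]
shift cm [ 0.03 -0.11  5.87] rot [ 0.002 -0.    -0.   ] pos [0.5293 0.1147 0.1017] F [ 1.37 -0.04  0.29] t 3.5
```

Request:
jog_arm([
  [[0,0.2,2.5],[0,0,0.01]],
  [[0,0.2,5],[0,0,0.01]],
  [[0,0.2,5.65],[0,0,0.01]],
  [[0,0.2,5.65],[0,0,0.01]],
  [[0,0.2,5.65],[0,0,0.01]],
])

```text
time_s: 4.0
position: [0.532, 0.1146, 0.0456]
ee_rot: [[-0.071, 0.997, 0.004], [0.997, 0.071, 0.0], [0.0, 0.004, -1.0]]
wrist_force: [-0.1, -0.3, -1.1]
gripper_width: 0.0952
gripper_force: 0.0
```

Request:
jog_arm([
  [[0,0,0],[0,0,0]],
  [[0,0,0],[0,0,0]],
  [[0,0,0],[0,0,0]],
  [[0,0,0],[0,0,0]],
  [[0,0,0],[0,0,0]],
  [[0,0,0],[0,0,0]],
  [[0,0,0],[0,0,0]],
  [[0,0,0],[0,0,0]],
], gripper=0, grip_force=45)

```text
time_s: 4.8
position: [0.5302, 0.1144, 0.0431]
ee_rot: [[-0.071, 0.997, -0.0], [0.997, 0.071, -0.0], [-0.0, -0.0, -1.0]]
wrist_force: [0.2, 0.2, -0.6]
gripper_width: 0.0365
gripper_force: 0.0
```

Request:
jog_arm([
  [[0,0,0],[0,0,0]],
  [[0,0,0],[0,0,0]],
  [[0,0,0],[0,0,0]],
  [[0,0,0],[0,0,0]],
  [[0,0,0],[0,0,0]],
])

```text
time_s: 5.3
position: [0.5302, 0.1143, 0.0431]
ee_rot: [[-0.071, 0.997, -0.0], [0.997, 0.071, -0.0], [-0.0, -0.0, -1.0]]
wrist_force: [-0.2, -0.4, -0.8]
gripper_width: 0.0197
gripper_force: 45.0
```

Run:
```python
from h import *
s=robot.observe(); print({k:np.round(s[k],4) for k in s})
```

```text
{'time_s': np.float64(5.3), 'joint_positions': array([ 0.1135,  0.0928,  2.0356, -0.    ,  1.0133,  0.0424]), 'joint_velocities': array([ 0.0001,  0.0007, -0.0007,  0.001 , -0.0003,  0.0002]), 'effort': array([-5.10000e-03, -3.46691e+01, -3.03919e+01,  7.42000e-02,
        1.80000e-02,  4.00000e-03]), 'position': array([0.5302, 0.1143, 0.0431]), 'ee_rot': array([[-7.100e-02,  9.975e-01, -1.000e-04],
       [ 9.975e-01,  7.100e-02, -0.000e+00],
       [-0.000e+00, -1.000e-04, -1.000e+00]]), 'wrist_force': array([-0.1652, -0.4145, -0.7744]), 'ft_torque': array([-0.0439,  0.0464,  0.0506]), 'gripper_force': np.float64(44.9948), 'gripper_width': np.float64(0.0197)}
```

Request:
jog_arm([
  [[0,0,-3],[0,0,0]],
  [[0,0,-7],[0,0,0]],
  [[0,0,-11.7],[0,0,0]],
  [[-4,-0.7,-11.7],[0,0,0.1]],
  [[-8.5,-1.5,-11.7],[0,0,0.217]],
  [[-13,-2.3,-11.7],[0,0,0.217]],
  [[-18,-3.2,-11.7],[0,0,0.217]],
  [[-23,-4,-11.7],[0,0,0.217]],
  [[-28,-5,-11.7],[0,0,0.217]],
  [[-33,-6,-11.7],[0,0,0.217]],
  [[-37,-6.7,-11.7],[0,0,0.217]],
  [[-39.7,-7.1,-11.7],[0,0,0.217]],
])

```text
time_s: 6.5
position: [0.4863, -0.2894, 0.1594]
ee_rot: [[0.148, 0.989, -0.001], [0.989, -0.148, 0.0], [-0.0, -0.001, -1.0]]
wrist_force: [0.6, -0.1, -2.8]
gripper_width: 0.0198
gripper_force: 45.0
```

Request:
jog_arm([
  [[0,0,0],[0,0,0]],
  [[0,0,0],[0,0,0]],
  [[0,0,0],[0,0,0]],
])

```text
time_s: 6.8
position: [0.4873, -0.2856, 0.1595]
ee_rot: [[0.145, 0.989, -0.001], [0.989, -0.145, 0.001], [0.001, -0.001, -1.0]]
wrist_force: [-0.3, 0.5, -2.8]
gripper_width: 0.0195
gripper_force: 45.0
```

Run:
```python
from h import *
np.set_printoptions(precision=4,suppress=True)
p,d=eyes.capture("wrist"); st=robot.observe(); i,f,M=cam("wrist",st); C=cloud(d,i,f,M)
np.savez("w2.npz",p=p,d=d,C=C,pos=st["position"],E=st["ee_rot"]); save("wrist2",p)
print(st["position"],st["ee_rot"],st["wrist_force"],st["time_s"],st["gripper_width"])
n=C.reshape(-1,3)
m=(n[:,2]>.006)&(n[:,2]<.1)&(abs(n[:,1]+.17)<.06)&(abs(n[:,0]-.505)<.1)
X=n[m]; print("all",X.min(0),X.max(0))
for nm,s in {"foot":(X[:,2]<.016)&(X[:,2]>.008),"house":X[:,2]>.045}.items(): print(nm,cv2.minAreaRect((X[s][:,:2]*1000).astype(np.float32)))
```

```text
[ 0.4875 -0.2854  0.1596] [[ 0.1441  0.9896 -0.0008]
 [ 0.9896 -0.1441  0.0008]
 [ 0.0007 -0.0009 -1.    ]] [-0.201   0.6239 -2.3595] 6.85 0.019648157883051614
all [ 0.4332 -0.2001  0.0081] [ 0.5788 -0.1357  0.0913]
foot ((505.76385498046875, -175.6329803466797), (29.50586700439453, 144.3058624267578), 81.68490600585938)
house ((507.1612854003906, -166.0596160888672), (55.49213790893555, 59.262664794921875), 81.7088851928711)
```

View pics/wrist2.png

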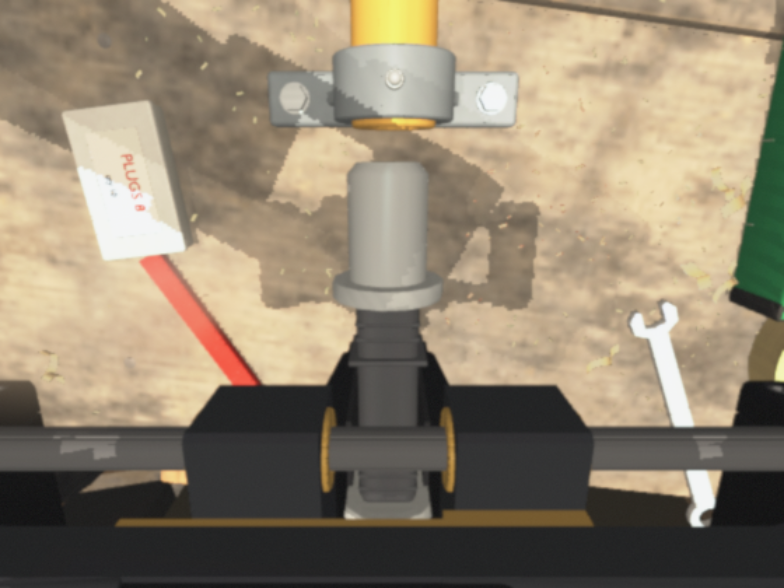

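The view shows the go plug at (388,165–280) and, beyond it, the block with its bushing: about 3 mm showing on the near side near (393,122) and a long stretch on the far side. I'll fit cylinders to both in the same camera frame.

```bash
cat >> h.py <<'E'
from scipy.optimize import least_squares
def totool(C,st): return (C-st["position"])@np.array(st["ee_rot"])
def cyl(sets,x0):
    # axis ~ tool x: y=a+b*x, z=c+e*x ; sets: (pts, r)
    def res(q):
        o=[]
        for X,r in sets:
            y=X[:,1]-q[0]-q[1]*X[:,0]; z=X[:,2]-q[2]-q[3]*X[:,0]
            o.append(np.hypot(y,z)-r)
        return np.concatenate(o)
    s=least_squares(res,x0,loss="soft_l1",f_scale=.0007); return s.x,np.sqrt(np.median(s.fun**2)) if 0 else np.median(abs(res(s.x)))
E
python3 - <<'E'
from h import *
np.set_printoptions(precision=4,suppress=True)
z=np.load("w2.npz"); st=dict(position=z["pos"],ee_rot=z["E"]); C=totool(z["C"],st); p=z["p"]; n=C.reshape(-1,3); v,u=np.mgrid[:420,:560]; u=u.ravel(); v=v.ravel()
g=n[(v>122)&(v<195)&(u>245)&(u<310)&(abs(n[:,2])<.02)]
print("plug x",g[:,0].min(),g[:,0].max(),len(g)); 
print("plug",cyl([(g,.0125)],[0,0,.003,0]))
h=n[(v>36)&(v<82)&(u>238)&(u<327)&(n[:,2]<.105)&(n[:,2]>.075)&~((abs(u-281)<10)&(abs(v-56)<12))]
b=n[(v<28)&(u>250)&(u<315)&(n[:,2]<.115)]
print(len(h),h.min(0),h.max(0),len(b),b.min(0) if len(b) else 0,b.max(0) if len(b) else 0)
print("h",cyl([(h,.03)],[0,0,.11,0]));print("b",cyl([(b,.021)],[0,0,.11,0]));print("hb",cyl([(b,.021),(h,.03)],[0,0,.11,0]))
hsv=cv2.cvtColor(p,cv2.COLOR_RGB2HSV).reshape(-1,3)
br=(hsv[:,0]<28)&(hsv[:,1]>170)&(hsv[:,2]>110)&(v>80)&(v<95)&(u>240)&(u<325)
X=n[br]; print("near brass",br.sum(),X.min(0),X.max(0),np.median(X,0)); 
ff=n[(n[:,2]>.142)&(n[:,2]<.154)&(v<100)]; print("foot",cv2.minAreaRect((ff[:,:2]*1000).astype(np.float32)))
print("bench",np.median(n[(v>100)&(v<200)&(u>350)&(u<400)],0))
E
```

```text
plug x 0.04144141311170398 0.07478992038633064 4097
plug (array([-0.0006, -0.0018,  0.0029,  0.0005]), np.float64(0.00030484156210466677))
3400 [ 0.0974 -0.026   0.0772] [0.1258 0.0318 0.1046] 1732 [ 0.0787 -0.0174 -0.1484] [0.1486 0.023  0.1061]
h (array([0.0019, 0.0031, 0.1091, 0.0014]), np.float64(0.00033968378680590376))
b (array([0.0018, 0.004 , 0.1076, 0.0119]), np.float64(0.00038147728135127547))
hb (array([0.0018, 0.0042, 0.1092, 0.0005]), np.float64(0.0003514501581806037))Traceback (most recent call last):
  File "<stdin>", line 13, in <module>
    return umr_minimum(a, axis, None, out, keepdims, initial, where)
ValueError: zero-size array to reduction operation minimum which has no identity
```

Request:
jog_arm([
  [[0,0.24,3],[0,0,0.006]],
  [[0,0.24,7],[0,0,0.006]],
  [[0,0.24,9.6],[0,0,0.006]],
  [[0,0.24,10.6],[0,0,0.006]],
  [[0,0.24,10.63],[0,0,0.006]],
  [[0,0.24,10.63],[0,0,0.006]],
  [[0,0.24,10.63],[0,0,0.006]],
])

```text
time_s: 7.55
position: [0.4914, -0.2878, 0.0562]
ee_rot: [[0.151, 0.989, 0.003], [0.989, -0.151, -0.002], [-0.002, 0.004, -1.0]]
wrist_force: [1.0, -0.2, -1.9]
gripper_width: 0.0198
gripper_force: 45.0
```

Run:
```python
from h import *
np.set_printoptions(precision=4,suppress=True)
p,d=eyes.capture("wrist"); st=robot.observe(); i,f,M=cam("wrist",st); W=cloud(d,i,f,M); C=totool(W,st)
np.savez("w3.npz",p=p,d=d,C=C,pos=st["position"],E=st["ee_rot"]); save("wrist3",p)
print(st["position"],st["ee_rot"],st["wrist_force"],st["time_s"],st["gripper_width"])
n=C.reshape(-1,3)
g=n[(n[:,0]>.05)&(n[:,0]<.073)&(abs(n[:,1])<.013)&(n[:,2]<.003)&(n[:,2]>-.02)]
print("plug",cyl([(g,.0125)],[0,0,.003,0]))
q=n[(abs(n[:,1])<.005)&(n[:,2]<.01)&(n[:,2]>-.04)&(n[:,0]>.06)]
for a in np.arange(.07,.13,.0025):
    s=q[(q[:,0]>=a)&(q[:,0]<a+.0025)]; print(round(a,4),len(s),np.median(s[:,2]) if len(s) else "")
h=n[(n[:,0]>.099)&(n[:,0]<.124)&(abs(n[:,1])<.024)&(n[:,2]<.0)&(n[:,2]>-.0275)&((n[:,0]<.105)|(abs(n[:,1])>.008))]
if len(h)>50: print(len(h),"house",cyl([(h,.03)],[0,0,.003,0]))
```

```text
[ 0.4913 -0.2878  0.0561] [[ 0.1512  0.9885  0.0031]
 [ 0.9885 -0.1512 -0.0022]
 [-0.0017  0.0034 -1.    ]] [ 0.5472  0.497  -2.0172] 7.6 0.01959437835139537
plug (array([-0.0007,  0.0001,  0.003 , -0.0004]), np.float64(0.00031053217429622207))
0.07 171 -0.009227844376436324
0.0725 153 -0.009111878386167274
0.075 174 -0.007420906569015159
0.0775 0 
0.08 0 
0.0825 0 
0.085 0 
0.0875 0 
0.09 0 
0.0925 78 -0.012198791658675094
0.095 210 -0.014960903389531948
0.0975 357 -0.02313168364673037
0.1 251 -0.024098520380587764
0.1025 257 -0.02404134921455112
0.105 263 -0.02403699817071412
0.1075 350 -0.024599630663727674
0.11 250 -0.027714228713052402
0.1125 47 -0.023326160383885828
0.115 0 
0.1175 0 
0.12 0 
0.1225 0 
0.125 0 
0.1275 0 
5352 house (array([-0.0021, -0.0067,  0.0058, -0.0006]), np.float64(0.0003590979997890112))
```

View pics/wrist3.png

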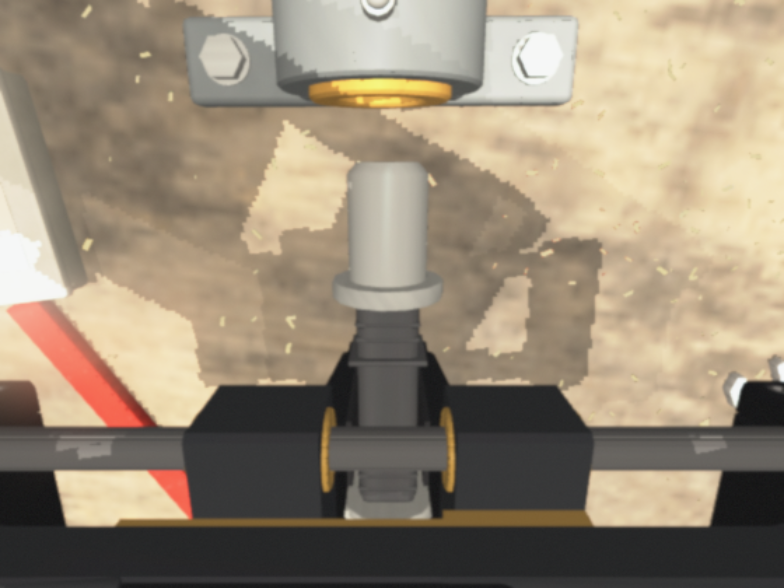

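The plug tip is near (388,163) and the bushing mouth near (382,105), which leaves a gap of about 15 mm. The pose reading differs from the command by the same 2–3 mm that the picture shows, so the arm had not settled. I'll hold and look again.

Request:
jog_arm([
  [[0,0,0],[0,0,0]],
  [[0,0,0],[0,0,0]],
  [[0,0,0],[0,0,0]],
  [[0,0,0],[0,0,0]],
  [[0,0,0],[0,0,0]],
])

```text
time_s: 8.1
position: [0.4899, -0.287, 0.0539]
ee_rot: [[0.151, 0.988, -0.0], [0.988, -0.151, 0.0], [0.0, -0.0, -1.0]]
wrist_force: [-0.3, 0.1, -3.0]
gripper_width: 0.0197
gripper_force: 45.0
```

```bash
cat > look.py <<'E'
from h import *
import sys
np.set_printoptions(precision=4,suppress=True)
p,d=eyes.capture("wrist"); st=robot.observe(); i,f,M=cam("wrist",st); W=cloud(d,i,f,M); C=totool(W,st)
print(st["position"],st["ee_rot"][0][0],st["wrist_force"],st["ft_torque"],st["time_s"])
n=C.reshape(-1,3)
g=n[(n[:,0]>.05)&(n[:,0]<.073)&(abs(n[:,1])<.013)&(n[:,2]<.003)&(n[:,2]>-.02)]
print("plug",cyl([(g,.0125)],[0,0,.003,0]))
h=n[(n[:,0]>.101)&(n[:,0]<.124)&(abs(n[:,1])<.024)&(n[:,2]<.0)&(n[:,2]>-.0275)&((n[:,0]<.105)|(abs(n[:,1])>.008))]
print(len(h),"house",cyl([(h,.03)],[0,0,.003,0]))
E
python3 look.py; python3 look.py
```

```text
[ 0.4899 -0.287   0.0538] 0.15146630718731402 [ 0.4448 -0.8376 -2.2624] [-0.0967  0.0831  0.0006] 8.15
plug (array([-0.0007, -0.0006,  0.003 , -0.0008]), np.float64(0.00031612909202583493))
4499 house (array([-0.0008, -0.0039,  0.0037, -0.0009]), np.float64(0.0003421719328686769))
[ 0.4899 -0.287   0.0538] 0.15148770567507716 [-0.3978  0.0061 -3.3006] [-0.0906  0.0668 -0.0315] 8.2
plug (array([-0.0006, -0.0023,  0.0029,  0.0005]), np.float64(0.00031695437847782237))
4486 house (array([-0.0009, -0.0037,  0.0036, -0.0007]), np.float64(0.00034844129436630705))
```

Request:
jog_arm([
  [[0,-0.01,0.07],[0,0,-0.003]],
  [[0,-0.01,0.07],[0,0,-0.003]],
  [[0.5,-0.01,0.07],[0,0,-0.003]],
  [[1.0,-0.01,0.07],[0,0,-0.003]],
  [[1.3,-0.01,0.07],[0,0,-0.003]],
  [[1.5,-0.01,0.07],[0,0,-0.003]],
  [[1.7,-0.01,0.07],[0,0,-0.003]],
  [[1.8,-0.01,0.07],[0,0,-0.003]],
  [[1.8,-0.01,0.07],[0,0,-0.003]],
])

```text
time_s: 9.1
position: [0.4926, -0.2691, 0.0532]
ee_rot: [[0.148, 0.989, 0.0], [0.989, -0.148, -0.0], [-0.0, 0.0, -1.0]]
wrist_force: [-0.5, -0.1, -2.3]
gripper_width: 0.0197
gripper_force: 45.0
```

```bash
python3 look.py
```

```text
[ 0.4926 -0.2692  0.0532] 0.1483760840803872 [-0.5877 -0.3511 -2.7147] [-0.15    0.0399 -0.0489] 9.15
plug (array([-0.0008,  0.0008,  0.0029, -0.0002]), np.float64(0.00031074614898291))
3846 house (array([-0.0022,  0.0118, -0.0909,  0.905 ]), np.float64(0.0013951005590331442))
```

Request:
jog_arm([
  [[0.2,0,0],[0,0,0]],
  [[0.4,0,0],[0,0,0]],
  [[0.6,0,0],[0,0,0]],
  [[0.6,0,0],[0,0,0]],
])

```text
time_s: 9.55
position: [0.4934, -0.263, 0.0531]
ee_rot: [[0.148, 0.989, -0.0], [0.989, -0.148, 0.0], [0.0, -0.0, -1.0]]
wrist_force: [0.3, -0.1, -2.7]
gripper_width: 0.0196
gripper_force: 45.0
```

Request:
jog_arm([
  [[0.4,0,0],[0,0,0]],
  [[0.8,0,0],[0,0,0]],
  [[1.2,0,0],[0,0,0]],
  [[1.6,0,0],[0,0,0]],
  [[1.6,0,0],[0,0,0]],
])

```text
time_s: 10.05
position: [0.4958, -0.2469, 0.0531]
ee_rot: [[0.148, 0.989, -0.0], [0.989, -0.148, 0.0], [0.0, -0.0, -1.0]]
wrist_force: [-0.4, 0.4, -2.9]
gripper_width: 0.0196
gripper_force: 45.0
```

```bash
python3 -c "
from h import *
s=robot.observe(); print({k:np.round(s[k],4) for k in ['time_s','position','ee_rot','wrist_force','ft_torque']})"
```

```text
{'time_s': np.float64(10.05), 'position': array([ 0.4958, -0.2469,  0.0531]), 'ee_rot': array([[ 1.478e-01,  9.890e-01, -1.000e-04],
       [ 9.890e-01, -1.478e-01,  2.000e-04],
       [ 1.000e-04, -1.000e-04, -1.000e+00]]), 'wrist_force': array([-0.3793,  0.4061, -2.9476]), 'ft_torque': array([-0.107 ,  0.0888,  0.0263])}
```

Request:
jog_arm([
  [[0.3,0,0],[0,0,0]],
  [[0.6,0,0],[0,0,0]],
  [[0.8,0,0],[0,0,0]],
  [[0.8,0,0],[0,0,0]],
])

```text
time_s: 10.45
position: [0.497, -0.2393, 0.0531]
ee_rot: [[0.148, 0.989, -0.0], [0.989, -0.148, 0.0], [0.0, -0.0, -1.0]]
wrist_force: [-0.9, 0.3, -2.6]
gripper_width: 0.0197
gripper_force: 45.0
```

Request:
jog_arm([
  [[0.1,0,0],[0,0,0]],
  [[0.1,0,0],[0,0,0]],
])

```text
time_s: 10.65
position: [0.4972, -0.2385, 0.0532]
ee_rot: [[0.148, 0.989, 0.0], [0.989, -0.148, -0.0], [-0.0, 0.0, -1.0]]
wrist_force: [0.4, 1.3, -2.5]
gripper_width: 0.0196
gripper_force: 45.0
```

Request:
jog_arm([
  [[0.1,0,0],[0,0,0]],
  [[0.1,0,0],[0,0,0]],
])

```text
time_s: 10.85
position: [0.4973, -0.2375, 0.0532]
ee_rot: [[0.148, 0.989, -0.0], [0.989, -0.148, -0.0], [-0.0, -0.0, -1.0]]
wrist_force: [0.0, 0.3, -3.1]
gripper_width: 0.0199
gripper_force: 45.0
```

Request:
jog_arm([
  [[0.1,0,0],[0,0,0]],
  [[0.1,0,0],[0,0,0]],
])

```text
time_s: 11.05
position: [0.4975, -0.2365, 0.0531]
ee_rot: [[0.148, 0.989, -0.0], [0.989, -0.148, 0.0], [0.0, -0.0, -1.0]]
wrist_force: [0.0, 0.7, -2.3]
gripper_width: 0.0196
gripper_force: 45.0
```

Request:
jog_arm([
  [[0.1,0,0],[0,0,0]],
  [[0.1,0,0],[0,0,0]],
])

```text
time_s: 11.25
position: [0.4976, -0.2355, 0.0531]
ee_rot: [[0.148, 0.989, -0.0], [0.989, -0.148, 0.0], [0.0, -0.0, -1.0]]
wrist_force: [-0.5, -0.7, -2.5]
gripper_width: 0.0195
gripper_force: 45.0
```

Request:
jog_arm([
  [[0.1,0,0],[0,0,0]],
  [[0.1,0,0],[0,0,0]],
])

```text
time_s: 11.45
position: [0.4977, -0.2349, 0.0532]
ee_rot: [[0.148, 0.989, -0.0], [0.989, -0.148, -0.001], [-0.001, 0.0, -1.0]]
wrist_force: [0.0, -2.4, -2.1]
gripper_width: 0.0192
gripper_force: 45.0
```

Request:
jog_arm([
  [[0.1,0,0],[0,0,0]],
  [[0.1,0,0],[0,0,0]],
])

```text
time_s: 11.65
position: [0.4978, -0.2349, 0.0533]
ee_rot: [[0.148, 0.989, -0.0], [0.989, -0.148, -0.003], [-0.003, 0.0, -1.0]]
wrist_force: [-1.0, -6.4, -3.8]
gripper_width: 0.0197
gripper_force: 45.0
```

Request:
jog_arm([
  [[0.08,0,0],[0,0,0]],
  [[0.08,0,0],[0,0,0]],
  [[0.08,0,0],[0,0,0]],
  [[0.08,0,0],[0,0,0]],
  [[0.08,0,0],[0,0,0]],
  [[0.08,0,0],[0,0,0]],
  [[0.08,0,0],[0,0,0]],
  [[0.08,0,0],[0,0,0]],
])

```text
time_s: 12.45
position: [0.4978, -0.2349, 0.0534]
ee_rot: [[0.148, 0.989, -0.0], [0.989, -0.148, -0.004], [-0.004, 0.0, -1.0]]
wrist_force: [-2.3, -8.4, -4.5]
gripper_width: 0.0198
gripper_force: 45.0
```

```bash
python3 look.py | head -2
```

```text
[ 0.4978 -0.2349  0.0534] 0.14789646527496222 [-1.6051 -8.2641 -3.8391] [-1.5087  0.3473  0.0447] 12.5
plug (array([0.   , 0.   , 0.003, 0.   ]), np.float64(nan))
  return _methods._mean(a, axis=axis, dtype=dtype,
  ret = ret.dtype.type(ret / rcount)
```

Request:
jog_arm([
  [[-0.3,0,0],[0,0,0]],
  [[-1,0,0],[0,0,0]],
  [[-2,0,0],[0,0,0]],
  [[-3,0,0],[0,0,0]],
  [[-4,0,0],[0,0,0]],
  [[-5,0,0],[0,0,0]],
  [[-6,0,0],[0,0,0]],
  [[-6,0,0],[0,0,0]],
  [[-6,0,-1],[0,0,0]],
  [[-6,0,-5],[0,0,0]],
  [[-6,0,-9],[0,0,0]],
  [[-6,0,-10],[0,0,0]],
])

```text
time_s: 13.7
position: [0.4919, -0.2936, 0.1596]
ee_rot: [[0.148, 0.989, 0.008], [0.989, -0.148, -0.006], [-0.004, 0.009, -1.0]]
wrist_force: [0.7, -0.7, -1.4]
gripper_width: 0.0196
gripper_force: 45.0
```

Request:
jog_arm([
  [[4,0,0],[0,0,0]],
  [[8,0,0],[0,0,0]],
  [[12,0,0],[0,0,0]],
  [[16,0,0],[0,0,0]],
  [[20,0,0],[0,0,0]],
  [[23,0,0],[0,0,0]],
  [[24.5,0,0],[0,0,0]],
  [[24.5,0,0],[0,0,0]],
  [[24.5,0,4],[0,0,0]],
  [[24.5,0,8],[0,0,0]],
  [[24.5,0,10],[0,0,0]],
  [[24.5,0,10],[0,0,0]],
])

```text
time_s: 14.9
position: [0.5219, -0.0503, 0.0489]
ee_rot: [[0.149, 0.989, -0.009], [0.989, -0.149, 0.001], [-0.0, -0.009, -1.0]]
wrist_force: [-0.6, 0.3, -2.9]
gripper_width: 0.0196
gripper_force: 45.0
```

Request:
jog_arm([
  [[0,0,0],[0,0,0]],
  [[0,0,0],[0,0,0]],
  [[0,0,0],[0,0,0]],
  [[0,0,0],[0,0,0]],
])

```text
time_s: 15.3
position: [0.5265, -0.0502, 0.0547]
ee_rot: [[0.149, 0.989, 0.003], [0.989, -0.149, -0.001], [-0.0, 0.003, -1.0]]
wrist_force: [0.6, 1.2, -2.6]
gripper_width: 0.02
gripper_force: 45.0
```

Run:
```python
from h import *
np.set_printoptions(precision=4,suppress=True)
A=np.array([.4978,-.2349,.0532]); a=np.array([.148,.989,0])
s=robot.observe(); print(s["position"],s["ee_rot"],s["wrist_force"],s["time_s"]); print("expected contact",A+.162*a)
D=(s["position"]-(A+.162*a))@s["ee_rot"]; print("past contact pose, tool axes",D)
p,d=eyes.capture("scene"); i,f,M=cam("scene"); W=cloud(d,i,f,M)
cv2.imwrite("pics/s2.png",cv2.resize(p[150:370,130:390,::-1],None,fx=2.7,fy=2.7,interpolation=cv2.INTER_CUBIC))
```

```text
[ 0.5265 -0.0502  0.0547] [[ 0.1485  0.9889  0.0027]
 [ 0.9889 -0.1485 -0.0006]
 [-0.0002  0.0027 -1.    ]] [ 0.5599  1.2374 -2.6101] 15.3
expected contact [ 0.5218 -0.0747  0.0532]
past contact pose, tool axes [ 0.0249  0.001  -0.0015]
```

View pics/s2.png

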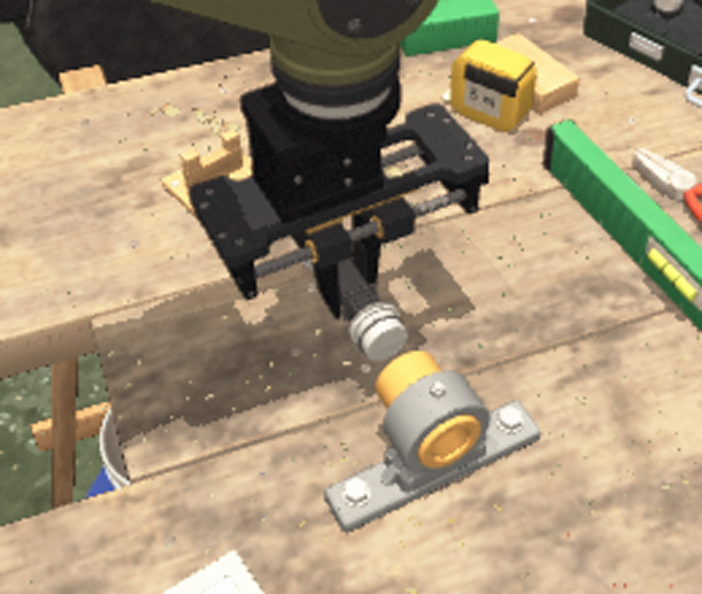

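The no-go end (380,330) faces the bushing's near mouth (410,365), in line with it. The expected gap is about 25 mm.

Request:
jog_arm([
  [[-0.5,0,0],[0,0,0]],
  [[-1,0,0],[0,0,0]],
  [[-1.5,0,0],[0,0,0]],
  [[-1.9,0,0],[0,0,0]],
  [[-2.1,0,0],[0,0,0]],
  [[-2.1,0,0],[0,0,0]],
  [[-2.1,0,0],[0,0,0]],
])

```text
time_s: 16.05
position: [0.5224, -0.0707, 0.0531]
ee_rot: [[0.149, 0.989, -0.0], [0.989, -0.149, 0.0], [0.0, -0.0, -1.0]]
wrist_force: [0.8, -0.2, -2.2]
gripper_width: 0.0201
gripper_force: 45.0
```

Request:
jog_arm([
  [[-0.15,0,0],[0,0,0]],
  [[-0.15,0,0],[0,0,0]],
])

```text
time_s: 16.25
position: [0.5221, -0.0721, 0.0531]
ee_rot: [[0.148, 0.989, -0.0], [0.989, -0.148, -0.0], [-0.0, -0.0, -1.0]]
wrist_force: [-0.8, -0.8, -3.5]
gripper_width: 0.0196
gripper_force: 45.0
```

Request:
jog_arm([
  [[-0.15,0,0],[0,0,0]],
  [[-0.15,0,0],[0,0,0]],
])

```text
time_s: 16.45
position: [0.5219, -0.0737, 0.0532]
ee_rot: [[0.148, 0.989, -0.0], [0.989, -0.148, -0.0], [-0.0, -0.0, -1.0]]
wrist_force: [0.4, 0.3, -3.0]
gripper_width: 0.0193
gripper_force: 45.0
```

Request:
jog_arm([
  [[-0.1,0,0],[0,0,0]],
  [[-0.1,0,0],[0,0,0]],
])

```text
time_s: 16.65
position: [0.5218, -0.0747, 0.0532]
ee_rot: [[0.149, 0.989, 0.0], [0.989, -0.149, -0.0], [-0.0, 0.0, -1.0]]
wrist_force: [-0.2, 0.7, -2.8]
gripper_width: 0.0197
gripper_force: 45.0
```

Request:
jog_arm([
  [[-0.1,0,0],[0,0,0]],
  [[-0.1,0,0],[0,0,0]],
])

```text
time_s: 16.85
position: [0.5217, -0.0748, 0.0532]
ee_rot: [[0.149, 0.989, 0.0], [0.989, -0.149, 0.002], [0.002, -0.0, -1.0]]
wrist_force: [0.4, 4.9, -2.2]
gripper_width: 0.0197
gripper_force: 45.0
```

Contact is exactly where predicted. I'll add a little and hold.

Request:
jog_arm([
  [[-0.1,0,0],[0,0,0]],
  [[-0.1,0,0],[0,0,0]],
  [[-0.1,0,0],[0,0,0]],
  [[-0.1,0,0],[0,0,0]],
  [[-0.1,0,0],[0,0,0]],
  [[-0.1,0,0],[0,0,0]],
  [[-0.1,0,0],[0,0,0]],
  [[-0.1,0,0],[0,0,0]],
  [[-0.1,0,0],[0,0,0]],
  [[-0.1,0,0],[0,0,0]],
  [[-0.1,0,0],[0,0,0]],
  [[-0.1,0,0],[0,0,0]],
])

```text
time_s: 18.05
position: [0.5217, -0.0748, 0.0533]
ee_rot: [[0.149, 0.989, 0.001], [0.989, -0.149, 0.003], [0.003, 0.0, -1.0]]
wrist_force: [1.4, 8.3, -2.7]
gripper_width: 0.0201
gripper_force: 45.0
```

Run:
```python
from h import *
np.set_printoptions(precision=4,suppress=True)
s=robot.observe(); print(s["position"],s["wrist_force"],s["ft_torque"],s["time_s"])
```

```text
[ 0.5217 -0.0748  0.0533] [ 1.4294  8.3293 -2.6931] [ 1.2649 -0.1282 -0.0089] 18.05
```

Request:
jog_arm([
  [[0.4,0,0],[0,0,0]],
  [[1.5,0,0],[0,0,0]],
  [[3,0,-1],[0,0,0]],
  [[4,0,-4],[0,0,0]],
  [[5,-0.3,-8],[0,0,0]],
  [[9,-0.8,-8],[0,0,-0.08]],
  [[13,-1.3,-8],[0,0,-0.16]],
  [[17,-1.8,-8],[0,0,-0.22]],
  [[19,-2,-8],[0,0,-0.22]],
  [[19,-2,-8],[0,0,-0.22]],
  [[19,-2,-8],[0,0,-0.22]],
  [[19,-2,-8],[0,0,-0.22]],
])

```text
time_s: 19.25
position: [0.5299, 0.1139, 0.1334]
ee_rot: [[-0.071, 0.998, 0.0], [0.998, 0.071, -0.0], [-0.0, 0.0, -1.0]]
wrist_force: [0.1, -0.3, -2.9]
gripper_width: 0.0199
gripper_force: 45.0
```

Request:
jog_arm([
  [[0,0,0],[0,0,0]],
  [[0,0,0],[0,0,0]],
  [[0,0,0],[0,0,0]],
  [[0,0,0],[0,0,0]],
])

```text
time_s: 19.65
position: [0.5299, 0.1139, 0.1332]
ee_rot: [[-0.07, 0.998, -0.0], [0.998, 0.07, -0.0], [-0.0, -0.0, -1.0]]
wrist_force: [0.5, -0.5, -2.9]
gripper_width: 0.0198
gripper_force: 45.0
```

Run:
```python
from h import *
np.set_printoptions(precision=4,suppress=True)
R=np.array([[-.071,.9975,0],[.9975,.071,0],[0,0,-1]])
delta([.5302,.1143,.0436],R)
p,d=eyes.capture("wrist"); st=robot.observe(); i,f,M=cam("wrist",st); C=cloud(d,i,f,M); save("wrist4",p); T=totool(C,st); n=T.reshape(-1,3); 
g=n[(n[:,0]>.05)&(n[:,0]<.073)&(abs(n[:,1])<.013)&(n[:,2]<.003)&(n[:,2]>-.02)]; print("plug",cyl([(g,.0125)],[0,0,.003,0]))
n=C.reshape(-1,3); k=n[(n[:,2]>.04)&(n[:,2]<.048)&(abs(n[:,0]-.53)<.05)&(n[:,1]>.05)&(n[:,1]<.18)]
print("cheek tops",len(k)); print(k.min(0),k.max(0),cv2.minAreaRect((k[:,:2]*1000).astype(np.float32)))
for lo,hi in [(.05,.1),(.12,.16)]:
  for sgn in (-1,1):
    s=k[(k[:,1]>lo)&(k[:,1]<hi)&(sgn*(k[:,0]-.53)>.005)]
    if len(s): print(lo,sgn,len(s),s.min(0)[:2],s.max(0)[:2])
```

```text
shift cm [0.04 0.03 8.96] rot [-0.     0.    -0.001] pos [0.5299 0.1139 0.1332] F [ 0.47 -0.46 -2.85] t 19.65
plug (array([-0.0007,  0.0007,  0.003 , -0.0008]), np.float64(0.0003161301533650355))
cheek tops 223
[0.5027 0.0913 0.04  ] [0.557  0.1496 0.046 ] ((529.6942749023438, 118.75027465820312), (50.5828857421875, 58.73887634277344), 4.085274696350098)
0.05 1 3 [0.556  0.0913] [0.557  0.0936]
0.12 -1 95 [0.5027 0.1366] [0.5074 0.1465]
0.12 1 125 [0.5469 0.14  ] [0.5534 0.1496]
```

View pics/wrist4.png

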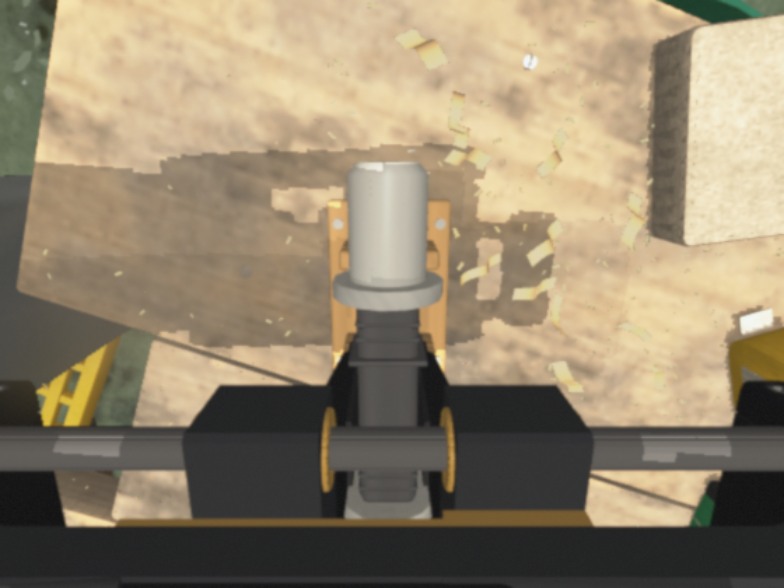

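The gauge hangs over the cradle and lines up with it (cradle edges at 330–450, plug centred at 388). I'll lower it now.

Request:
jog_arm([
  [[0.04,0.03,3],[0,0,0]],
  [[0.04,0.03,5.5],[0,0,0]],
  [[0.04,0.03,6.5],[0,0,0]],
  [[0.04,0.03,7.2],[0,0,0]],
  [[0.04,0.03,7.2],[0,0,0]],
  [[0.04,0.03,7.2],[0,0,0]],
  [[0.04,0.03,7.8],[0,0,0]],
  [[0.04,0.03,8.3],[0,0,0]],
  [[0.04,0.03,8.6],[0,0,0]],
  [[0.04,0.03,8.8],[0,0,0]],
  [[0.04,0.03,8.8],[0,0,0]],
])

```text
time_s: 20.8
position: [0.5298, 0.1147, 0.0447]
ee_rot: [[-0.071, 0.997, -0.001], [0.997, 0.071, -0.0], [-0.0, -0.001, -1.0]]
wrist_force: [-0.4, 0.4, -2.4]
gripper_width: 0.0196
gripper_force: 45.0
```

Request:
jog_arm([
  [[0,0,0.1],[0,0,0]],
  [[0,0,0.2],[0,0,0]],
  [[0,0,0.2],[0,0,0]],
  [[0,0,0.2],[0,0,0]],
])

```text
time_s: 21.2
position: [0.5302, 0.1147, 0.0432]
ee_rot: [[-0.071, 0.997, 0.0], [0.997, 0.071, 0.0], [-0.0, 0.0, -1.0]]
wrist_force: [0.7, 0.4, -2.5]
gripper_width: 0.02
gripper_force: 45.0
```

Request:
jog_arm([
  [[0,0,0.05],[0,0,0]],
  [[0,0,0.05],[0,0,0]],
  [[0,0,0.05],[0,0,0]],
])

```text
time_s: 21.5
position: [0.5303, 0.1147, 0.0431]
ee_rot: [[-0.071, 0.997, 0.0], [0.997, 0.071, -0.0], [-0.0, 0.0, -1.0]]
wrist_force: [-2.3, -0.2, 2.2]
gripper_width: 0.0198
gripper_force: 45.0
```

Request:
jog_arm([
  [[0,0,0],[0,0,0]],
  [[0,0,0],[0,0,0]],
  [[0,0,0],[0,0,0]],
  [[0,0,0],[0,0,0]],
  [[0,0,0],[0,0,0]],
  [[0,0,0],[0,0,0]],
  [[0,0,0],[0,0,0]],
  [[0,0,0],[0,0,0]],
  [[0,0,0],[0,0,0]],
  [[0,0,0],[0,0,0]],
], gripper=0.9)

```text
time_s: 22.5
position: [0.5302, 0.1147, 0.0427]
ee_rot: [[-0.071, 0.997, -0.0], [0.997, 0.071, 0.0], [0.0, -0.0, -1.0]]
wrist_force: [1.1, 0.2, 0.3]
gripper_width: 0.0852
gripper_force: 0.0
```

Request:
jog_arm([
  [[0,0,-2],[0,0,0]],
  [[0,0,-5],[0,0,0]],
  [[0,0,-9],[0,0,0]],
  [[0,0,-13],[0,0,0]],
  [[0,0,-15],[0,0,0]],
  [[0,0,-15],[0,0,0]],
  [[0,0,-15],[0,0,0]],
  [[0,0,-15],[0,0,0]],
])

```text
time_s: 23.3
position: [0.5289, 0.1146, 0.1902]
ee_rot: [[-0.071, 0.997, -0.004], [0.997, 0.071, -0.0], [-0.0, -0.004, -1.0]]
wrist_force: [-0.6, 0.2, -0.2]
gripper_width: 0.0855
gripper_force: 0.0
```

Run:
```python
from h import *
p,d=eyes.capture("wrist"); st=robot.observe(); i,f,M=cam("wrist",st); C=cloud(d,i,f,M); save("wrist5",p)
n=C.reshape(-1,3); k=n[(n[:,2]>.05)&(n[:,2]<.07)&(abs(n[:,0]-.53)<.04)&(n[:,1]>.03)&(n[:,1]<.21)]
print(st["position"],st["wrist_force"],cv2.minAreaRect((k[:,:2]*1000).astype(np.float32)),k.max(0))
```

```text
[0.52886437 0.11454456 0.19006279] [ 0.71975614 -0.52821086 -0.83472564] ((528.6788940429688, 123.335205078125), (29.429920196533203, 137.71200561523438), 3.9666011333465576) [0.54650925 0.19204707 0.05930606]
```

View pics/wrist5.png

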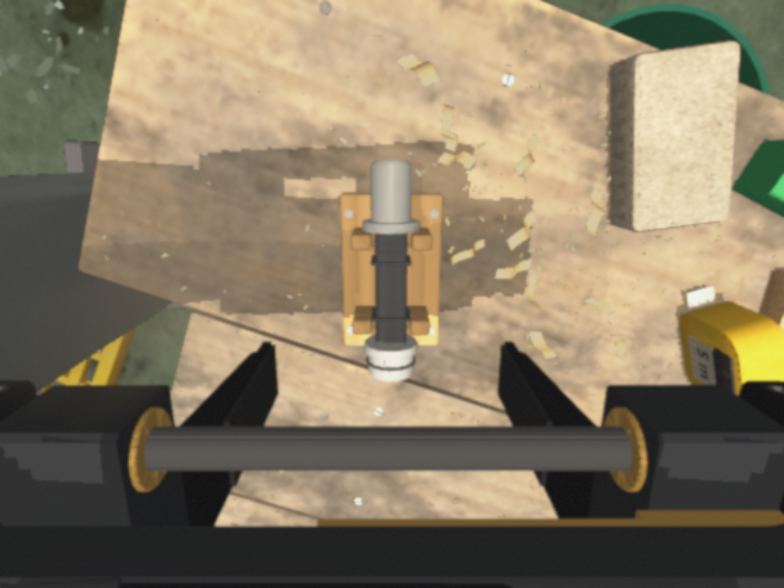

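The gauge lies level in both slots of the cradle (go tip near 391,162, no-go tip near 391,378) and the gripper is clear of it, so I'm handing in.

```bash
python3 -c "
from station import job
print(job.sign_off())"
```

```text
the job is handed in; nothing more can be done
None
```

The go end went fully into the bore and its collar was held against the bushing at about 8 N; the no-go end was refused at about 8 N for over a second; the gauge is back in its cradle, released, and the job is handed in, though sign-off returned no verdict.

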